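# Fit the push-and-turn filter in the bench air cleaner

## Task

Take the tent-shaped dust cover off the bench air cleaner and hang it over the horizontal rail, ridge along the bar, one side down each side, between the posts. Then push the filter (the canister with the bar grip and two lugs, not the blanking plug with the round knob) down into the uncovered port against its spring, turn it clockwise seen from above to the stop and let it rise so that it locks. Leave the plug and the other things on the bench where they are.

Things in the scene. Friction and masses are not known exactly. Their poses are not given: they have to be found in the camera images.
- air_cleaner: bench air cleaner, fixed: grey box 124 x 124 mm, dark steel top 56 mm above the bench, a round port in its middle. Origin: centre of its underside, z up. A filter in the port is locked when its lugs lie along this body's x axis; they enter at notches on the line 60 degrees anticlockwise of it seen from above, so lock by turning 60 degrees clockwise, to a stop
- port (a point): centre of the port's mouth, on its axis, 57 mm above the bench; axes as the air cleaner's. Steel ring, bore 55 mm, 82 mm outside, 10 mm thick, two opposite notches 38 degrees wide. Lugs can turn under it only with the filter's underside 25 to 29 mm above the bench; at the locked place, let go, they rise 3 mm into pockets in the ring (underside then at 32 mm)
- press_plate (a joint): round spring plate in the bottom of the port, m pressed down: 0 at rest (plate surface 37 mm above the bench), 0.012 at its bottom stop (25 mm). It pushes back with 6 N at rest, 12 N at 0.010. A filter merely dropped in rests on it at 0; pressed 0.008 to 0.012 the filter can be turned; about 0.005 with the filter locked
- dust_cover: loose dust cover, 0.15 kg: aluminium sheet folded like a tent, two 4 mm panels 50 degrees from the horizontal, 108 mm wide (x), 96 mm long (y, the ridge direction) and open at both ends, standing over the port. Origin: centre of its underside, z up. On the ridge a black grip fin 10 mm thick (x), 64 mm long (y), from 61 to 93 mm up. Take it by the fin from above
- cover_ridge (a point): middle of the inside of the dust cover's ridge, 58 mm above its lower edges; axes as the cover's. Hanging on the bar it comes to rest 11 mm above the bar's centre line
- rail: fixed steel rail: round bar 14 mm thick along its y axis, centre 150 mm above the bench, on posts 200 mm apart. Origin: on the bench under the bar's middle. Behind it a fixed white bread maker 255 mm high, 60 mm or more from the bar; its front side runs through x, y = 0.534, 0.089; 0.466, 0.04; 0.483, -0.08; 0.519, -0.158; 0.601, -0.205 (robot base frame): go round or over it
- rail_mid (a point): middle of the bar, on its centre line; axes as the rail's
- filter: loose filter, 0.15 kg: upright round canister 50 mm across (42 mm at the bevelled foot), cap 64 mm across from 46 to 54 mm up, on it a bar grip 52 mm long (x) and 14 mm thick (y) from 54 to 82 mm up. Two lugs 13 mm wide stand out along +x and -x to 64 mm across, 10 to 18 mm up. Origin: centre of its underside, z up. Half a turn makes no difference
- plug: blanking plug, loose, not to be used: the same canister, but without lugs and with a round knob 40 mm across, 80 mm high. Origin: centre of its underside
- screw_jar: loose jar of screws 61 mm across, 85 mm high; origin at its underside
- castor: loose swivel castor 46 x 65 x 70 mm, plate up; origin at its underside
- sanding_block: loose sanding block 63 x 106 x 27 mm; origin at its underside. Also fixed here: a spray can 67 mm across and 225 mm high at x 0.34, y 0.38, and, low and off the way, a padlock, spanner, torch, pencil, tape measure and wood offcut
Things that resemble listed ones, but are neither listed nor needed, are in the scene too. What is shaped like the filter but turquoise is not meant.

How it is judged:
By the outcome, as a careful person would: the job done as asked, in the order asked, and still so for the second after the job is handed in, with the robot touching nothing.
It also fails if it takes over 69 s, if anything falls off the work surface, if the arm or the gripper's body presses on something with over 40 N, if the wrist force passes 120 N, or if a joint passes its speed limit or range.

## Robot

A 6-joint arm with a two-finger parallel gripper is mounted at the origin on a cart in front of the work surface, level with it; the furniture and walls round the work are solid. World frame = base frame: x ahead of the robot, y to its left, z up, the work surface at z = 0. Lengths are in m, angles in rad, forces in N, time in s.
With the tool pointing down it reaches from about 0.275 to 0.825 m from the base axis. Payload 5.2 kg.
Tool frame: the origin (TCP) lies on the mounting face of the last link; the fingertips stand 186 mm ahead of it and the grasp point (between the pads) lies 167 mm ahead of it (ctrl.tip_reach is the z of the fingertips in the tool frame, in m); z points along the fingers, y is the line along which they close (so a half turn about z gives the same grasp; the last joint's range is limited). The gripper opens to 93 mm and grips with 3 to 60 N. Pads are 15 mm wide; open, the fingers measure 128 mm over their backs; the gripper's body (75 mm by 188 mm) begins 65 mm behind the grasp point.
Start: joints at [0.915, 0.259, 1.535, -0, 1.348, -0.203], TCP at [0.241, 0.495, 0.405] pointing down, gripper open.
Joint ranges: [-3.14, 3.14], [-0.91, 2.08], [0.19, 2.58], [-1.22, 4.36], [0.22, 2.71], [-3.12, 3.12]. Speed limits (rad/s): [2.57, 2.57, 3.14, 3.14, 3.14, 3.14].

## Interface

Orientations are given as a unit quaternion [x, y, z, w].
In Python, from plant import ctrl gives the robot as it stands.
- The arm moves only by the tool send_rows, never from a script. Its argument "increments" is a list of rows, each an object with "travel": the shift along the tool's x, y, z scaled (see below), a list of three; "twist": the turn, a rotation vector about the tool's x, y, z scaled (see below), a list of three; "fingers": the opening, from 0 (shut) to 1 (fully open). A call has 1 to 10 rows; each row is the pose to reach, as a shift and turn from the pose commanded when the call began, along the tool's axes at that moment; what a row does not reach only later rows make up. The controller multiplies each number of a shift by 0.2 m and each number of a turn by pi/2 rad. A row lasts 1/12 s, in which the tool goes at most 41.7 mm and 7.16 degrees, less where a joint would pass 70% of its speed; a pose out of reach is approached as far as the arm can. A call with a number of a shift or a turn outside -1 to 1 is refused whole. A call with a gripper value outside its range is refused whole. The fingers move at their own pace and stop on an object; "squeeze" is the grip in N (left out, the last holds). Time passes only in rows, so rows that repeat a pose let the fingers close. It gives the time, the measured TCP pose, the force, the opening and the grip force at its end, in the units of the state.
- ctrl.read_state(): the state, without advancing time (a new reading comes with each control period).
- ctrl.get_image(name): name is "side" or "top" or "wrist"; returns the picture (384x512x3 uint8, red, green, blue); there is no depth.
- ctrl.camera_params(name): a dict with "fov_y" (degrees; the focal length in pixels is half the picture's height over the tangent of half this angle, whatever the lens; pixels are square), "cx", "cy" (the principal point, pixels), "dist_coeffs" ([k1, k2, p1, p2, k3] as OpenCV has them; the pictures are not rectified), "R" (3x3) and "t" (3): a world point X has camera coordinates R X + t; the wrist camera has in their place "hand_eye" (4x4, takes a point from camera to tool coordinates, whose origin is the TCP and whose axes are the flange's). Camera axes: x right, y down, z forward; pixel columns grow to the right and rows downward; lengths in m; the calibration is good to about 2 mm. A picture is of the moment at which its call begins: read the wrist's pose just before it. camera_params takes no time and is no camera call.
- ctrl.hand_in(): hands the job in; it is judged then, once.
Trained networks look in the newest picture that a camera, given by its name, has taken for a name from the list of things; names that differ only in an ending like _2 or _b are one class to them, and where a whole thing is asked for, a point or a joint stands for the part that bears it (a point fixed in the world has none). Each returns a list of dicts, best first, with "confidence" (0 to 1); they miss things now and then, are a little off and sometimes report something else, mostly with a low value. They report only what shows in the picture. A call takes as long as a camera call. They do not tell look-alikes from the thing itself.
- ctrl.trace(camera, query): "pixels" (384x512 bool, what is visible of it) and "location" ([column, row] in pixels, amid what is visible of it).
- ctrl.spot_point(camera, query): "location" ([column, row] in pixels: a listed point, or the origin of a listed thing).
The state is a dict: "time": time; "joint_positions": joint angles; "joint_vel": joint speeds; "joint_torque": joint torques, N m; "tcp_pos": TCP position; "tcp_rot": TCP orientation; "ft_force": force on the tool from outside, world axes, zero at the start; "ft_torque": the same for the moment, N m; "width": finger opening in m; "gripper_force": force on a finger pad.
Only numpy, scipy, OpenCV 4.12 (cv2) and the standard library are available. Lean on these libraries where they do the work, as an engineer would, in place of code of your own. Each camera call takes 0.05 s, during which the arm holds its last target. There are 200 camera calls.

## Working session

There is one attempt and no reset: what is moved stays moved. The work goes in short steps, Python scripts to look and compute and a tool call to move; the robot and the scene stay as the last step left them, time stands still between calls to the robot, and variables do not carry over. Pictures are saved under pics/ and viewed, at most 10 in all, crops included, and the job is handed in when it is done.

Besides the shell and the picture viewer there is one more tool, called as name([rows], argument=value, ...), one row to a line, values as JSON. send_rows: Moves the arm, as the interface text tells. Shifts and turns lie within -1 to 1; 1 stands for 0.2 m of shift or pi/2 rad of turn. Its arguments: {"type":"object","properties":{"increments":{"type":"array","items":{"type":"object","properties":{"travel":{"type":"array","items":{"type":"number","minimum":-1,"maximum":1}},"twist":{"type":"array","items":{"type":"number","minimum":-1,"maximum":1}},"fingers":{"type":"number"}}}},"squeeze":{"type":"number"}},"required":["increments"]}

```bash
ls; mkdir -p pics; cat > h.py <<'E'
import numpy as np, cv2
from plant import ctrl
from scipy.spatial.transform import Rotation as R
def K(p):
    f=192/np.tan(np.radians(p['fov_y'])/2); return np.array([[f,0,p['cx']],[0,f,p['cy']],[0,0,1]])
def extr(name,st=None):
    p=ctrl.camera_params(name)
    if 'hand_eye' in p:
        st=st or ctrl.read_state(); T=np.eye(4);T[:3,:3]=R.from_quat(st['tcp_rot']).as_matrix();T[:3,3]=st['tcp_pos']
        C=np.linalg.inv(T@np.array(p['hand_eye'])); return p,C[:3,:3],C[:3,3]
    return p,np.array(p['R']),np.array(p['t'])
def ray(name,px,st=None):
    p,Rm,t=extr(name,st)
    n=cv2.undistortPoints(np.array(px,float).reshape(-1,1,2),K(p),np.array(p['dist_coeffs'],float)).reshape(-1,2)
    d=np.c_[n,np.ones(len(n))]@Rm
    return -Rm.T@t,d
def atz(name,px,z,st=None):
    o,d=ray(name,px,st); return o+d*((z-o[2])/d[:,2])[:,None]
def proj(name,X,st=None):
    p,Rm,t=extr(name,st)
    return cv2.projectPoints(np.array(X,float).reshape(-1,3),cv2.Rodrigues(Rm)[0],t,K(p),np.array(p['dist_coeffs'],float))[0].reshape(-1,2)
def tri(n1,p1,n2,p2):
    o1,d1=ray(n1,p1);o2,d2=ray(n2,p2);d1=d1[0];d2=d2[0]
    s=np.linalg.lstsq(np.c_[d1,-d2],o2-o1,rcond=None)[0]
    a=o1+s[0]*d1;b=o2+s[1]*d2; return (a+b)/2,np.linalg.norm(a-b)
def save(name,fn):
    im=ctrl.get_image(name); cv2.imwrite('pics/'+fn,im[:,:,::-1]); return im
E
python3 - <<'E'
from h import *
np.set_printoptions(precision=3,suppress=True)
a=save('side','s.png');b=save('top','t.png')
cv2.imwrite('pics/st.png',np.hstack([a,b])[:,:,::-1])
for c in('side','top'):
    p,r,t=extr(c);print(c,-r.T@t,p['fov_y'])
z0=dict(air_cleaner=0,port=.057,dust_cover=.056,cover_ridge=.114,rail=0,rail_mid=.15,filter=0,plug=0,screw_jar=0,castor=0,sanding_block=0)
for q in z0:
  for c in('side','top'):
    for r in ctrl.spot_point(c,q)[:3]:
        print(q,c,np.round(r['location']),round(r['confidence'],2),atz(c,r['location'],z0[q])[0])
E
```

```text
pics
side [ 0.491 -1.403  0.669] 44.10599757500022
top [ 0.413 -0.09   1.22 ] 50.52594442216361
air_cleaner side [215. 186.] 0.77 [0.435 0.207 0.   ]
air_cleaner top [150. 246.] 0.84 [0.418 0.215 0.   ]
air_cleaner top [274. 247.] 0.73 [ 0.411 -0.149  0.   ]
port side [213. 172.] 0.68 [0.427 0.208 0.057]
port top [146. 243.] 0.83 [0.427 0.213 0.057]
dust_cover side [214. 173.] 0.91 [0.43  0.197 0.056]
dust_cover top [145. 241.] 0.77 [0.432 0.215 0.056]
cover_ridge side [213. 157.] 0.67 [0.428 0.205 0.114]
cover_ridge top [357. 162.] 0.58 [ 0.64  -0.38   0.114]
rail side [202. 227.] 0.76 [ 0.405 -0.113  0.   ]
rail top [273. 245.] 0.83 [ 0.416 -0.147  0.   ]
rail_mid side [204. 185.] 0.79 [ 0.414 -0.143  0.15 ]
rail_mid top [273. 245.] 0.94 [ 0.415 -0.14   0.15 ]
rail_mid top [138. 238.] 0.53 [0.438 0.21  0.15 ]
rail_mid top [151. 242.] 0.31 [0.428 0.176 0.15 ]
filter side [274. 260.] 0.92 [ 0.607 -0.311  0.   ]
filter side [204. 201.] 0.52 [0.399 0.077 0.   ]
filter top [198. 255.] 0.9 [0.391 0.075 0.   ]
filter top [333. 182.] 0.74 [ 0.603 -0.333  0.   ]
filter top [323. 142.] 0.66 [ 0.729 -0.307  0.   ]
plug side [250. 277.] 0.68 [ 0.539 -0.391  0.   ]
plug side [301. 279.] 0.43 [ 0.666 -0.405 -0.   ]
plug top [356. 204.] 0.97 [ 0.536 -0.401  0.   ]
screw_jar side [303. 278.] 0.66 [ 0.673 -0.4    0.   ]
screw_jar top [358. 158.] 0.9 [ 0.675 -0.413  0.   ]
castor side [248. 254.] 0.56 [ 0.539 -0.277  0.   ]
castor top [319. 201.] 0.88 [ 0.547 -0.288  0.   ]
sanding_block side [325. 260.] 0.71 [ 0.745 -0.314  0.   ]
sanding_block top [325. 142.] 0.85 [ 0.729 -0.314  0.   ]
sanding_block top [335. 182.] 0.35 [ 0.604 -0.34   0.   ]
sanding_block top [150. 242.] 0.16 [0.43  0.216 0.   ]
```

View pics/s.png

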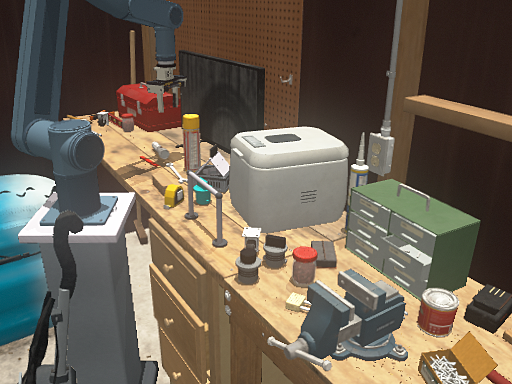

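View pics/t.png

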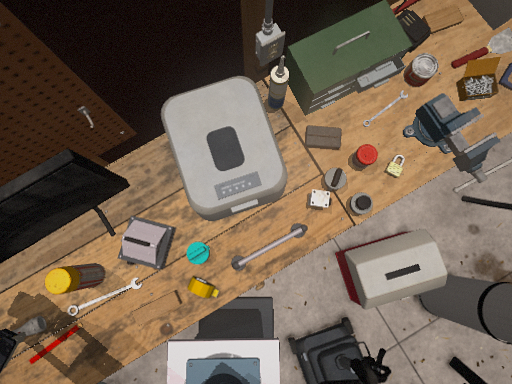

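The side and top views show the cover at top pixel (145,242), the dark filter at (334,180) and the turquoise decoy at (198,253). The rail runs from (237,263) to (301,230). Next I'll enlarge these parts to get orientations.

```bash
python3 - <<'E'
from h import *
np.set_printoptions(precision=3,suppress=True)
b=cv2.imread('pics/t.png')
c=lambda x,y:cv2.resize(b[y-32:y+32,x-32:x+32],(384,384),interpolation=cv2.INTER_CUBIC)
cv2.imwrite('pics/crop.png',np.hstack([c(145,242),c(334,180)]))
print(atz('top',[[237,263],[301,230]],.15))
r=ctrl.trace('top','rail')[0]; ys,xs=np.nonzero(r['pixels']); pts=np.c_[xs,ys].astype(float)
P=atz('top',pts,.15)[:,:2]; (cx,cy),(w,h),a=cv2.minAreaRect(P.astype(np.float32)); print('rail',cx,cy,w,h,a)
u,s,v=np.linalg.svd(P-P.mean(0),full_matrices=False);print(P.mean(0),v[0])
print('jn',ctrl.read_state()['tcp_rot'])
print(ctrl.camera_params('wrist')['hand_eye'])
E
```

```text
[[ 0.371 -0.047  0.15 ]
 [ 0.453 -0.215  0.15 ]]
rail 0.4167267978191376 -0.13071507215499878 0.03717534616589546 0.21640777587890625 27.297637939453125
[ 0.415 -0.133] [-0.468  0.884]
jn [ 0.224  0.974  0.    -0.   ]
[[-0.    -0.955 -0.297  0.083]
 [ 1.    -0.    -0.    -0.   ]
 [ 0.    -0.297  0.955  0.021]
 [ 0.     0.     0.     1.   ]]
```

View pics/crop.png

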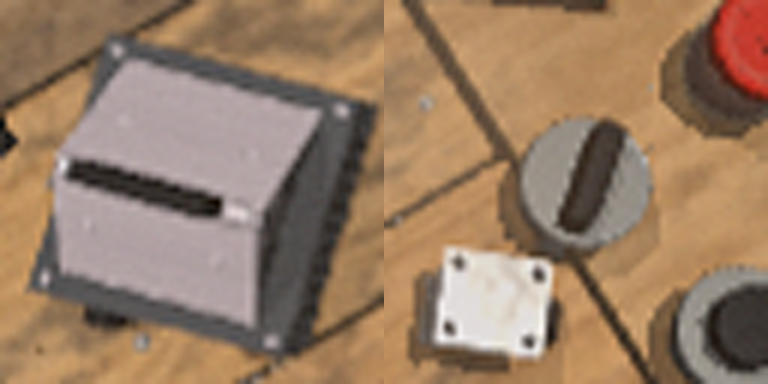

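Left crop: the fin runs from about (124,238) to (150,245), and all four corners of the cleaner are visible. Right crop: the bar grip runs from about (339,168) to (333,186), with the castor close by at lower left and the plug at lower right.

```bash
python3 - <<'E'
from h import *
np.set_printoptions(precision=4,suppress=True)
f=lambda l,ox,oy:[[ox+x/6-.4,oy+y/6-.4] for x,y in l]
def seg(n,l,z):
    P=atz('top',l,z)[:,:2]; d=P[1]-P[0]; print(n,P.mean(0),'len',np.linalg.norm(d),'deg',np.degrees(np.arctan2(d[1],d[0])))
seg('fin',f([(68,168),(222,208)],113,210),.149)
seg('filt',f([(220,122),(188,228)],302,148),.082)
C=atz('top',f([(118,40),(375,105),(285,358),(32,290)],113,210),.056)[:,:2]
print('box',C.mean(0))
for i in range(4):
    d=C[(i+1)%4]-C[i];print(np.linalg.norm(d),np.degrees(np.arctan2(d[1],d[0])))
seg('rail',[[237,263],[301,230]],.15)
Rm=R.from_quat(ctrl.read_state()['tcp_rot']).as_matrix();print(Rm)
E
```

```text
fin [0.4313 0.2128] len 0.06907564010496141 deg -105.31917388909292
filt [ 0.6049 -0.3253] len 0.05339718329446521 deg 161.23473423932677
box [0.4282 0.2119]
0.12608489964327668 -104.97650677446345
0.12334833346767121 161.1713033310158
0.12263191572404639 74.26866586781838
0.12154985167070022 -17.25067442716721
rail [ 0.4121 -0.1309] len 0.18719367608221263 deg -63.82999908537729
[[-0.8992  0.4375 -0.    ]
 [ 0.4375  0.8992  0.    ]
 [ 0.     -0.     -1.    ]]
```

send_rows([
  {"travel": [0,0,-0.3],"twist": [0,0,0],"fingers": 1},
  {"travel": [0,0,-0.3],"twist": [0,0,0.05],"fingers": 1},
  {"travel": [-0.8,-0.45,-0.3],"twist": [0,0,0.55],"fingers": 1},
  {"travel": [-0.8,-0.45,-0.3],"twist": [0,0,0.55],"fingers": 1},
  {"travel": [-0.8,-0.45,-0.3],"twist": [0,0,0.55],"fingers": 1},
  {"travel": [-0.8,-0.45,-0.3],"twist": [0,0,0.55],"fingers": 1},
  {"travel": [-0.8,-0.45,-0.3],"twist": [0,0,0.55],"fingers": 1},
  {"travel": [-0.8,-0.45,-0.3],"twist": [0,0,0.55],"fingers": 1},
  {"travel": [-0.8,-0.45,-0.3],"twist": [0,0,0.55],"fingers": 1},
  {"travel": [-0.8,-0.45,-0.3],"twist": [0,0,0.55],"fingers": 1},
])

```text
time: 2.08
tcp_pos: [0.3455, 0.3431, 0.4649]
tcp_rot: [0.613, 0.79, 0.0, 0.0]
ft_force: [0.2, -0.1, 0.2]
width: 0.0931
gripper_force: 0.0
```

```bash
cat > to.py <<'E'
import sys
from h import *
# to.py x y z yaw(of tool y, deg): travel/twist from the present pose
def to(x,y,z,yaw):
    s=ctrl.read_state(); Rm=R.from_quat(s['tcp_rot']); 
    Y=np.radians(yaw); yv=np.array([np.cos(Y),np.sin(Y),0]); zv=np.array([0,0,-1.]); T=R.from_matrix(np.c_[np.cross(yv,zv),yv,zv])
    d=Rm.inv().apply(np.array([x,y,z])-s['tcp_pos'])
    w=(Rm.inv()*T).as_rotvec()/(np.pi/2)
    print('t',round(s['time'],2),'pos',np.round(s['tcp_pos'],4),'yaw',round(np.degrees(np.arctan2(Rm.as_matrix()[1,1],Rm.as_matrix()[0,1])),2),'w',round(s['width'],4),'F',np.round(s['ft_force'],1))
    print('travel',np.round(d/.2,4),'twist',np.round(w,4),'rows',round(np.linalg.norm(d)/.0417,1),round(np.linalg.norm(w)*90/7.16,1))
if __name__=='__main__': to(*map(float,sys.argv[1:5]))
E
python3 to.py .431 .213 .42 -15.5
```

```text
t 2.08 pos [0.3455 0.3431 0.4649] yaw 14.4 w 0.0931 F [ 0.2 -0.1  0.2]
travel [-0.7363  0.2523  0.2244] twist [ 1.000e-04 -1.000e-04  3.322e-01] rows 3.9 4.2
```

send_rows([
  {"travel": [-0.736,0.252,0.1],"twist": [0,0,0.332],"fingers": 1},
  {"travel": [-0.736,0.252,0.1],"twist": [0,0,0.332],"fingers": 1},
  {"travel": [-0.736,0.252,0.224],"twist": [0,0,0.332],"fingers": 1},
  {"travel": [-0.736,0.252,0.224],"twist": [0,0,0.332],"fingers": 1},
  {"travel": [-0.736,0.252,0.224],"twist": [0,0,0.332],"fingers": 1},
  {"travel": [-0.736,0.252,0.224],"twist": [0,0,0.332],"fingers": 1},
  {"travel": [-0.736,0.252,0.224],"twist": [0,0,0.332],"fingers": 1},
])

```text
time: 2.67
tcp_pos: [0.4308, 0.2142, 0.4202]
tcp_rot: [0.794, 0.607, 0.0, -0.0]
ft_force: [0.8, -0.2, 0.2]
width: 0.0934
gripper_force: 0.0
```

```bash
python3 to.py .431 .213 .42 -15.5; python3 - <<'E'
from h import *
np.set_printoptions(precision=4,suppress=True)
im=save('wrist','w1.png')
for r in ctrl.spot_point('wrist','cover_ridge')[:2]: print(r['confidence'],r['location'],atz('wrist',r['location'],.114))
for r in ctrl.spot_point('wrist','dust_cover')[:2]: print(r['confidence'],r['location'],atz('wrist',r['location'],.056))
# dark fin
g=im.max(2); print(proj('wrist',[[.431,.213,.149]]))
E
```

```text
t 2.67 pos [0.4308 0.2142 0.4202] yaw -15.19 w 0.0934 F [ 0.8 -0.2  0.2]
travel [-0.0056  0.0027  0.0009] twist [-0.0003 -0.0003  0.0035] rows 0.0 0.0
0.93 [254.3, 181.8] [[0.4315 0.2184 0.114 ]]
0.57 [254.0, 167.4] [[0.4321 0.222  0.056 ]]
[[255.2365 196.4784]]
```

View pics/w1.png

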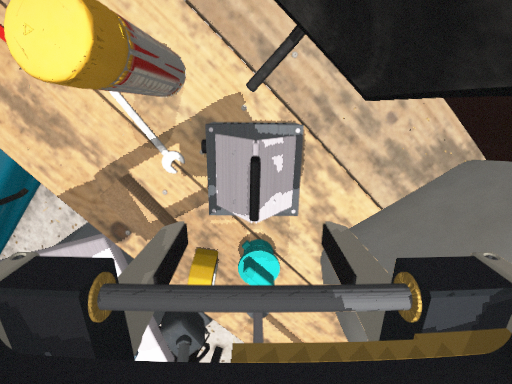

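The wrist view shows the fin running almost vertically in the picture, from about (256,155) to (254,221). The grip alignment is good.

```bash
python3 - <<'E'
from h import *
np.set_printoptions(precision=4,suppress=True)
im=cv2.imread('pics/w1.png');g=im.max(2)[140:230,240:272]
ys,xs=np.nonzero(g<45);xs=xs+240;ys=ys+140;n,l,s,c=cv2.connectedComponentsWithStats((im.max(2)<45).astype(np.uint8)[130:232,225:285])
print(s,c+[225,130])
P=atz('wrist',[[256,155],[254,221]],.147);print(P,P.mean(0));d=P[1]-P[0];print(np.degrees(np.arctan2(d[1],d[0])),np.linalg.norm(d))
E
python3 to.py .431 .213 .309 -15.5
```

```text
[[   0    0   60  102 5571]
 [  25   27   10   64  549]] [[254.5222 179.7523]
 [254.275  188.0874]]
[[0.4424 0.2525 0.147 ]
 [0.4227 0.1869 0.147 ]] [0.4325 0.2197 0.147 ]
-106.7447054482459 0.06853843978290712
t 2.82 pos [0.4303 0.2151 0.4207] yaw -15.11 w 0.0933 F [-0.4  0.2 -0.4]
travel [-0.0097  0.0055  0.5587] twist [ 0.0007 -0.0006  0.0043] rows 2.7 0.1
```

send_rows([
  {"travel": [0.01,0.0,0.2],"twist": [0,0,0.008],"fingers": 0.6},
  {"travel": [0.01,0.0,0.4],"twist": [0,0,0.008],"fingers": 0.6},
  {"travel": [0.01,0.0,0.56],"twist": [0,0,0.008],"fingers": 0.6},
  {"travel": [0.01,0.0,0.56],"twist": [0,0,0.008],"fingers": 0.4},
  {"travel": [0.01,0.0,0.56],"twist": [0,0,0.008],"fingers": 0},
  {"travel": [0.01,0.0,0.56],"twist": [0,0,0.008],"fingers": 0},
  {"travel": [0.01,0.0,0.56],"twist": [0,0,0.008],"fingers": 0},
  {"travel": [0.01,0.0,0.56],"twist": [0,0,0.008],"fingers": 0},
  {"travel": [0.01,0.0,0.56],"twist": [0,0,0.008],"fingers": 0},
  {"travel": [0.01,0.0,0.56],"twist": [0,0,0.008],"fingers": 0},
], squeeze=35)

```text
time: 3.65
tcp_pos: [0.4317, 0.2159, 0.3091]
tcp_rot: [0.799, 0.602, 0.001, 0.0]
ft_force: [-0.9, 0.8, -0.1]
width: 0.0308
gripper_force: 0.0
```

```bash
python3 to.py .431 .213 .46 -15.5
```

```text
t 3.65 pos [0.4317 0.2159 0.3091] yaw -16.04 w 0.0308 F [-0.9  0.8 -0.1]
travel [-0.0139  0.002  -0.7547] twist [ 0.0012 -0.0007 -0.006 ] rows 3.6 0.1
```

send_rows([
  {"travel": [0,0,0],"twist": [0,0,0],"fingers": 0},
  {"travel": [0,0,0],"twist": [0,0,0],"fingers": 0},
  {"travel": [0,0,0],"twist": [0,0,0],"fingers": 0},
  {"travel": [0,0,0],"twist": [0,0,0],"fingers": 0},
  {"travel": [0,0,0],"twist": [0,0,0],"fingers": 0},
  {"travel": [0,0,-0.1],"twist": [0,0,0],"fingers": 0},
  {"travel": [0,0,-0.25],"twist": [0,0,0],"fingers": 0},
  {"travel": [0,0,-0.4],"twist": [0,0,0],"fingers": 0},
])

```text
time: 4.32
tcp_pos: [0.4309, 0.2156, 0.3876]
tcp_rot: [0.799, 0.601, -0.002, -0.001]
ft_force: [1.4, 0.9, -2.0]
width: 0.0102
gripper_force: 35.0
```

```bash
python3 to.py .413 -.131 .46 26.2
```

```text
t 4.32 pos [0.4309 0.2156 0.3876] yaw -16.05 w 0.0102 F [ 1.4  0.9 -2. ]
travel [-1.6909  0.392  -0.3599] twist [-2.600e-03  4.000e-04 -4.694e-01] rows 8.5 5.9
```

The cover is held: width is 10.2 mm and the wrist force is about -2 N. Next I'll carry it over at height.

send_rows([
  {"travel": [0,0,-0.2],"twist": [0,0,0],"fingers": 0},
  {"travel": [0,0,-0.4],"twist": [0,0,0],"fingers": 0},
  {"travel": [0,0,-0.6],"twist": [0,0,0],"fingers": 0},
  {"travel": [-0.1,0.02,-0.712],"twist": [0,0,0],"fingers": 0},
  {"travel": [-0.28,0.07,-0.712],"twist": [0,0,-0.05],"fingers": 0},
  {"travel": [-0.46,0.11,-0.712],"twist": [0,0,-0.1],"fingers": 0},
  {"travel": [-0.64,0.15,-0.712],"twist": [0,0,-0.16],"fingers": 0},
  {"travel": [-0.82,0.2,-0.712],"twist": [0,0,-0.22],"fingers": 0},
  {"travel": [-1,0.24,-0.712],"twist": [0,0,-0.28],"fingers": 0},
  {"travel": [-1,0.24,-0.712],"twist": [0,0,-0.28],"fingers": 0},
])

```text
time: 5.15
tcp_pos: [0.4221, 0.0051, 0.5298]
tcp_rot: [0.648, 0.761, -0.002, 0.001]
ft_force: [0.8, -0.6, -3.1]
width: 0.0102
gripper_force: 35.0
```

```bash
python3 to.py .414 -.137 .53 26.2
```

```text
t 5.15 pos [0.4221 0.0051 0.5298] yaw 9.17 w 0.0102 F [ 0.8 -0.6 -3.1]
travel [-0.6947 -0.1533  0.0013] twist [-0.0016  0.0018 -0.1892] rows 3.4 2.4
```

send_rows([
  {"travel": [-0.18,-0.04,0],"twist": [0,0,-0.05],"fingers": 0},
  {"travel": [-0.36,-0.08,0],"twist": [0,0,-0.1],"fingers": 0},
  {"travel": [-0.54,-0.12,0],"twist": [0,0,-0.15],"fingers": 0},
  {"travel": [-0.695,-0.153,0],"twist": [0,0,-0.189],"fingers": 0},
  {"travel": [-0.695,-0.153,0],"twist": [0,0,-0.189],"fingers": 0},
  {"travel": [-0.695,-0.153,0],"twist": [0,0,-0.189],"fingers": 0},
])

```text
time: 5.65
tcp_pos: [0.4142, -0.133, 0.5296]
tcp_rot: [0.531, 0.848, 0.0, -0.001]
ft_force: [1.0, 1.3, -2.6]
width: 0.0098
gripper_force: 35.0
```

```bash
python3 to.py .414 -.137 .41 26.2; python3 - <<'E'
from h import *
np.set_printoptions(precision=4,suppress=True)
a=save('wrist','w2.png');b=save('top','t2.png')
c=cv2.resize(b[205:285,105:185],(384,384),interpolation=cv2.INTER_CUBIC)
cv2.imwrite('pics/w2c.png',np.vstack([np.hstack([a[:,:,::-1][:,96:416],c[:,:,::-1]])]))
for cam in('wrist','top','side'):
  if cam=='side': ctrl.get_image('side')
  for r in ctrl.spot_point(cam,'rail_mid')[:2]: print(cam,r['confidence'],r['location'],atz(cam,r['location'],.15))
  for q,z in(('port',.057),('air_cleaner',0)):
    for r in ctrl.spot_point(cam,q)[:2]: print(q,cam,r['confidence'],r['location'],atz(cam,r['location'],z))
E
```

```text
t 5.65 pos [ 0.4142 -0.133   0.5296] yaw 25.89 w 0.0098 F [ 1.   1.3 -2.6]
travel [-0.0185 -0.009   0.598 ] twist [-0.0005 -0.0011 -0.0034] rows 2.9 0.0
wrist 0.9 [255.5, 169.7] [[ 0.4153 -0.1297  0.15  ]]
port top 0.87 [144.7, 243.1] [[0.4264 0.2164 0.057 ]]
side 0.96 [204.8, 185.7] [[ 0.4176 -0.1491  0.15  ]]
port side 0.87 [212.1, 172.3] [[0.4247 0.2016 0.057 ]]
air_cleaner side 0.6 [215.7, 185.7] [[0.4364 0.2124 0.    ]]
air_cleaner side 0.16 [324.5, 258.0] [[ 0.7447 -0.3053  0.    ]]
```

View pics/w2c.png

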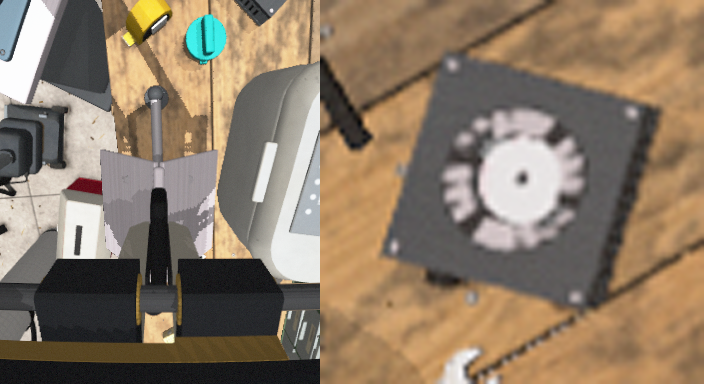

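Left: the bar runs from the post at (251,97) to (254,155) in wrist pixels, in line with the fin, and the bread maker is clear on the right. Right: the port is uncovered and its notched ring is visible.

```bash
python3 - <<'E'
from h import *
np.set_printoptions(precision=4,suppress=True)
g=cv2.imread('pics/w2.png'); 
P=atz('wrist',[[252,97],[254,158]],.15);d=P[1]-P[0];print(P,np.degrees(np.arctan2(d[1],d[0])))
a=cv2.resize(g[80:200,200:310],None,fx=5,fy=5,interpolation=cv2.INTER_CUBIC)
t=cv2.imread('pics/t2.png');b=cv2.resize(t[218:266,120:168],(600,600),interpolation=cv2.INTER_CUBIC)
cv2.imwrite('pics/ab.png',cv2.resize(np.hstack([a[:600],b]),(800,416)))
E
```

```text
[[ 0.3692 -0.0471  0.15  ]
 [ 0.4064 -0.1171  0.15  ]] -61.97976654478412
```

View pics/ab.png

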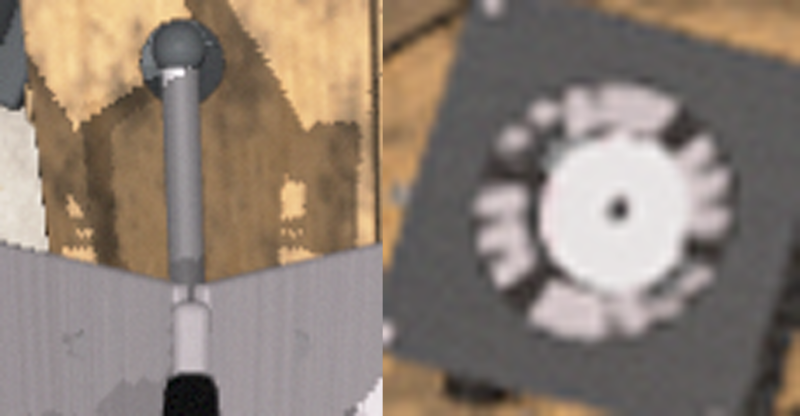

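send_rows([
  {"travel": [-0.004,0.009,0.15],"twist": [0,0,-0.016],"fingers": 0},
  {"travel": [-0.004,0.009,0.3],"twist": [0,0,-0.016],"fingers": 0},
  {"travel": [-0.004,0.009,0.45],"twist": [0,0,-0.016],"fingers": 0},
  {"travel": [-0.004,0.009,0.6],"twist": [0,0,-0.016],"fingers": 0},
  {"travel": [-0.004,0.009,0.7],"twist": [0,0,-0.016],"fingers": 0},
  {"travel": [-0.004,0.009,0.77],"twist": [0,0,-0.016],"fingers": 0},
  {"travel": [-0.004,0.009,0.81],"twist": [0,0,-0.016],"fingers": 0},
  {"travel": [-0.004,0.009,0.835],"twist": [0,0,-0.016],"fingers": 0},
  {"travel": [-0.004,0.009,0.835],"twist": [0,0,-0.016],"fingers": 0},
])

```text
time: 7.0
tcp_pos: [0.4161, -0.1317, 0.3629]
tcp_rot: [0.518, 0.855, -0.0, -0.0]
ft_force: [-0.3, 0.1, -1.7]
width: 0.0099
gripper_force: 35.0
```

```bash
python3 to.py .416 -.137 .36 27.7; python3 - <<'E'
from h import *
im=save('wrist','w3.png');s=save('side','s3.png')
print(proj('side',[[.416,-.137,.16]]))
a=cv2.resize(im[50:242,150:358],(416,384));b=cv2.resize(s[130:258,140:268],(384,384))
cv2.imwrite('pics/w3c.png',np.hstack([a,b])[:,:,::-1])
E
```

```text
t 7.0 pos [ 0.4161 -0.1317  0.3629] yaw 27.6 w 0.0099 F [-0.3  0.1 -1.7]
travel [-0.0231 -0.0128  0.0145] twist [-0.0003 -0.0005 -0.0011] rows 0.1 0.0
[[204.34870133 180.87747703]]
```

View pics/w3c.png

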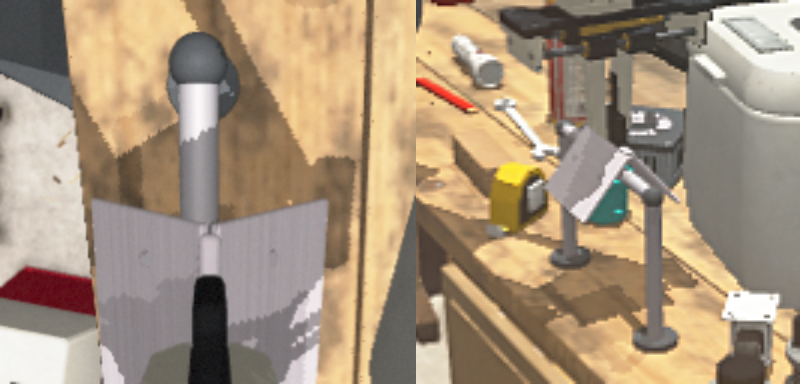

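The cover straddles the bar between the posts, with the bar about 4 mm to the tool's -y side. I'll shift it, lower it a little, release and rise.

send_rows([
  {"travel": [0,-0.02,0],"twist": [0,0,0],"fingers": 0},
  {"travel": [0,-0.02,0.012],"twist": [0,0,0],"fingers": 0},
  {"travel": [0,-0.02,0.012],"twist": [0,0,0],"fingers": 0},
  {"travel": [0,-0.02,0.012],"twist": [0,0,0],"fingers": 0.3},
  {"travel": [0,-0.02,0.012],"twist": [0,0,0],"fingers": 0.4},
  {"travel": [0,-0.02,0.012],"twist": [0,0,0],"fingers": 0.4},
  {"travel": [0,-0.02,0.012],"twist": [0,0,0],"fingers": 0.4},
  {"travel": [0,-0.02,-0.1],"twist": [0,0,0],"fingers": 0.4},
  {"travel": [0,-0.02,-0.3],"twist": [0,0,0],"fingers": 0.4},
  {"travel": [0,-0.02,-0.48],"twist": [0,0,0],"fingers": 0.4},
])

```text
time: 7.93
tcp_pos: [0.4123, -0.1334, 0.4602]
tcp_rot: [0.518, 0.855, 0.0, -0.001]
ft_force: [0.3, -0.7, 0.3]
width: 0.037
gripper_force: 0.0
```

```bash
python3 to.py .605 -.328 .40 -109; python3 - <<'E'
from h import *
im=save('wrist','w4.png');s=save('side','s4.png')
a=cv2.resize(im[50:242,150:358],(416,384));b=cv2.resize(s[130:258,140:268],(384,384))
cv2.imwrite('pics/w4c.png',np.hstack([a,b])[:,:,::-1])
E
```

```text
t 7.93 pos [ 0.4123 -0.1334  0.4602] yaw 27.61 w 0.037 F [ 0.3 -0.7  0.3]
travel [-1.3094  0.4031  0.2979] twist [-1.9000e-03  3.0000e-04  1.5179e+00] rows 6.7 19.1
```

View pics/w4c.png

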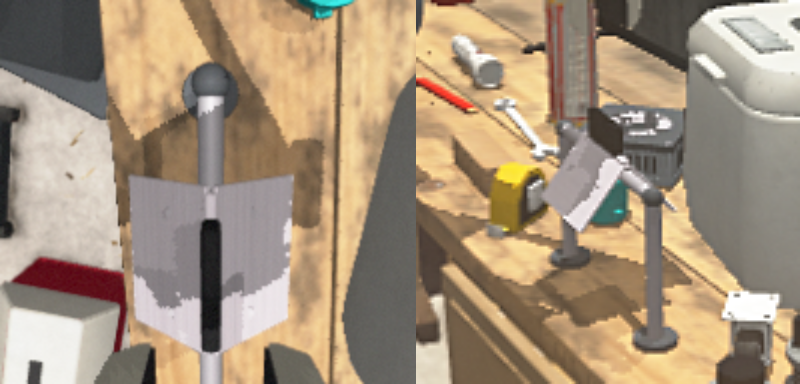

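The cover hangs level on the bar between the posts, with one side down each side (left view) and the fin up. On to the filter.

send_rows([
  {"travel": [-0.2,0.06,-0.05],"twist": [0,0,-0.07],"fingers": 0.6},
  {"travel": [-0.4,0.12,-0.05],"twist": [0,0,-0.14],"fingers": 0.8},
  {"travel": [-0.6,0.18,0],"twist": [0,0,-0.21],"fingers": 0.8},
  {"travel": [-0.8,0.24,0],"twist": [0,0,-0.28],"fingers": 0.8},
  {"travel": [-1,0.3,0.1],"twist": [0,0,-0.35],"fingers": 0.8},
  {"travel": [-1,0.3,0.1],"twist": [0,0,-0.42],"fingers": 0.8},
  {"travel": [-1,0.3,0.1],"twist": [0,0,-0.48],"fingers": 0.8},
  {"travel": [-1,0.3,0.1],"twist": [0,0,-0.48],"fingers": 0.8},
])

```text
time: 8.7
tcp_pos: [0.5589, -0.2839, 0.4366]
tcp_rot: [0.165, 0.986, 0.001, -0.002]
ft_force: [0.0, 0.8, -0.6]
width: 0.0743
gripper_force: 0.0
```

```bash
python3 to.py .605 -.328 .36 71
```

```text
t 8.7 pos [ 0.5589 -0.2839  0.4366] yaw 70.96 w 0.0743 F [ 0.   0.8 -0.6]
travel [-0.2912 -0.1339  0.3819] twist [ 0.0008 -0.0024 -0.0005] rows 2.4 0.0
```

send_rows([
  {"travel": [-0.15,-0.07,0.15],"twist": [0,0,0],"fingers": 0.8},
  {"travel": [-0.29,-0.134,0.3],"twist": [0,0,0],"fingers": 0.8},
  {"travel": [-0.29,-0.134,0.38],"twist": [0,0,0],"fingers": 0.8},
  {"travel": [-0.29,-0.134,0.38],"twist": [0,0,0],"fingers": 0.8},
  {"travel": [-0.29,-0.134,0.38],"twist": [0,0,0],"fingers": 0.8},
  {"travel": [-0.29,-0.134,0.38],"twist": [0,0,0],"fingers": 0.8},
])

```text
time: 9.2
tcp_pos: [0.6043, -0.3268, 0.3651]
tcp_rot: [0.167, 0.986, -0.0, 0.001]
ft_force: [0.5, -0.7, 0.1]
width: 0.0743
gripper_force: 0.0
```

```bash
python3 to.py .605 -.328 .29 71; python3 - <<'E'
from h import *
np.set_printoptions(precision=4,suppress=True)
im=save('wrist','w5.png')
c=proj('wrist',[[.605,-.328,.082]])[0];print(c)
for r in ctrl.spot_point('wrist','filter')[:3]: print(r['confidence'],r['location'],atz('wrist',r['location'],0))
for r in ctrl.trace('wrist','filter')[:2]:
    m=r['pixels'];print(r['confidence'],r['location'],m.sum())
    dm=(m&(im.max(2)<70)).astype(np.uint8)
    n,l,s,ce=cv2.connectedComponentsWithStats(dm);k=1+s[1:,4].argmax()
    ys,xs=np.nonzero(l==k);P=atz('wrist',np.c_[xs,ys],.082)[:,:2]
    (x,y),wh,a=cv2.minAreaRect(P.astype(np.float32));print('grip',x,y,wh,a,P.mean(0))
    px=cv2.minAreaRect(np.c_[xs,ys].astype(np.float32));print(px)
E
```

```text
t 9.2 pos [ 0.6043 -0.3268  0.3651] yaw 70.76 w 0.0743 F [ 0.5 -0.7  0.1]
travel [-0.0046 -0.0042  0.3756] twist [-0.0003  0.0011 -0.0027] rows 1.8 0.0
[253.9557 190.9699]
0.96 [252.8, 176.5] [[ 0.6103 -0.3318  0.    ]]
0.89 [255.3, 186.6] 2499
grip 0.6037741303443909 -0.3296623229980469 (0.014334790408611298, 0.05551041662693024) 68.26136016845703 [ 0.6025 -0.3292]
((252.218505859375, 189.3828125), (13.812621116638184, 51.14596176147461), 2.0454084873199463)
```

View pics/w5.png

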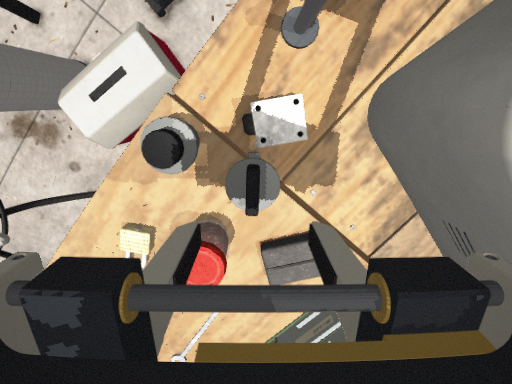

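The filter's bar grip is at about (252,189), nearly upright in the picture. The plug at (170,145) and the jar at (207,262) are close by, so I'll narrow the fingers before going down.

send_rows([
  {"travel": [0.003,-0.008,0.05],"twist": [0,0,0.017],"fingers": 0.45},
  {"travel": [0.003,-0.008,0.1],"twist": [0,0,0.017],"fingers": 0.45},
  {"travel": [0.003,-0.008,0.15],"twist": [0,0,0.017],"fingers": 0.45},
  {"travel": [0.003,-0.008,0.25],"twist": [0,0,0.017],"fingers": 0.45},
  {"travel": [0.003,-0.008,0.35],"twist": [0,0,0.017],"fingers": 0.45},
  {"travel": [0.003,-0.008,0.45],"twist": [0,0,0.017],"fingers": 0.45},
  {"travel": [0.003,-0.008,0.5],"twist": [0,0,0.017],"fingers": 0.45},
  {"travel": [0.003,-0.008,0.5],"twist": [0,0,0.017],"fingers": 0.45},
  {"travel": [0.003,-0.008,0.5],"twist": [0,0,0.017],"fingers": 0.45},
])

```text
time: 10.1
tcp_pos: [0.6032, -0.3286, 0.2625]
tcp_rot: [0.18, 0.984, 0.0, -0.001]
ft_force: [-0.1, 0.2, 0.6]
width: 0.0417
gripper_force: 0.0
```

```bash
python3 to.py .604 -.3293 .2445 69.5
```

```text
t 10.1 pos [ 0.6032 -0.3286  0.2625] yaw 69.27 w 0.0417 F [-0.1  0.2  0.6]
travel [-0.0053 -0.0019  0.0901] twist [ 0.0003 -0.0011 -0.0025] rows 0.4 0.0
```

send_rows([
  {"travel": [-0.003,-0.002,0.06],"twist": [0,0,0],"fingers": 0.45},
  {"travel": [-0.003,-0.002,0.09],"twist": [0,0,0],"fingers": 0.45},
  {"travel": [-0.003,-0.002,0.09],"twist": [0,0,0],"fingers": 0},
  {"travel": [-0.003,-0.002,0.09],"twist": [0,0,0],"fingers": 0},
  {"travel": [-0.003,-0.002,0.09],"twist": [0,0,0],"fingers": 0},
  {"travel": [-0.003,-0.002,0.09],"twist": [0,0,0],"fingers": 0},
  {"travel": [-0.003,-0.002,0.09],"twist": [0,0,0],"fingers": 0},
  {"travel": [-0.003,-0.002,0.09],"twist": [0,0,0],"fingers": 0},
  {"travel": [-0.003,-0.002,0.09],"twist": [0,0,0],"fingers": 0},
  {"travel": [-0.003,-0.002,0.09],"twist": [0,0,0],"fingers": 0},
], squeeze=50)

```text
time: 10.93
tcp_pos: [0.6039, -0.3294, 0.2459]
tcp_rot: [0.18, 0.984, -0.0, 0.0]
ft_force: [-0.0, 1.3, 2.2]
width: 0.0134
gripper_force: 50.0
```

```bash
python3 to.py .428 .215 .50 133.5
```

```text
t 10.93 pos [ 0.6039 -0.3294  0.2459] yaw 69.28 w 0.0134 F [-0.   1.3  2.2]
travel [ 1.7844  2.2342 -1.2728] twist [-5.000e-04  4.000e-04 -7.136e-01] rows 15.0 9.0
```

The filter is gripped (13.4 mm wide, 50 N). I'll lift it and carry it over the bread maker.

send_rows([
  {"travel": [0,0,-0.15],"twist": [0,0,0],"fingers": 0},
  {"travel": [0,0,-0.35],"twist": [0,0,0],"fingers": 0},
  {"travel": [0,0,-0.55],"twist": [0,0,0],"fingers": 0},
  {"travel": [0,0,-0.75],"twist": [0,0,0],"fingers": 0},
  {"travel": [0,0,-0.95],"twist": [0,0,0],"fingers": 0},
  {"travel": [0.14,0.06,-1],"twist": [0,0,0],"fingers": 0},
  {"travel": [0.33,0.14,-1],"twist": [0,0,0],"fingers": 0},
  {"travel": [0.53,0.22,-1],"twist": [0,0,0],"fingers": 0},
  {"travel": [0.53,0.22,-1],"twist": [0,0,0],"fingers": 0},
])

```text
time: 11.68
tcp_pos: [0.5149, -0.245, 0.4434]
tcp_rot: [0.179, 0.984, 0.003, -0.005]
ft_force: [0.2, -0.8, -2.6]
width: 0.0133
gripper_force: 50.0
```

```bash
python3 to.py .428 .215 .54 133.5
```

```text
t 11.68 pos [ 0.5149 -0.245   0.4434] yaw 69.37 w 0.0133 F [ 0.2 -0.8 -2.6]
travel [ 1.2218  2.0013 -0.463 ] twist [ 0.0057 -0.0046 -0.7126] rows 11.5 9.0
```

send_rows([
  {"travel": [0,0,-0.2],"twist": [0,0,0],"fingers": 0},
  {"travel": [0,0,-0.4],"twist": [0,0,0],"fingers": 0},
  {"travel": [0.06,0.1,-0.48],"twist": [0,0,-0.06],"fingers": 0},
  {"travel": [0.16,0.27,-0.48],"twist": [0,0,-0.12],"fingers": 0},
  {"travel": [0.26,0.44,-0.48],"twist": [0,0,-0.18],"fingers": 0},
  {"travel": [0.36,0.61,-0.48],"twist": [0,0,-0.24],"fingers": 0},
  {"travel": [0.46,0.78,-0.48],"twist": [0,0,-0.3],"fingers": 0},
  {"travel": [0.6,0.98,-0.48],"twist": [0,0,-0.36],"fingers": 0},
  {"travel": [0.6,0.98,-0.48],"twist": [0,0,-0.36],"fingers": 0},
])

```text
time: 12.43
tcp_pos: [0.4753, -0.02, 0.5418]
tcp_rot: [-0.106, 0.994, 0.002, 0.0]
ft_force: [-0.0, -0.4, -1.2]
width: 0.0136
gripper_force: 50.0
```

```bash
python3 to.py .428 .215 .52 133.5
```

```text
t 12.43 pos [ 0.4753 -0.02    0.5418] yaw 102.19 w 0.0136 F [-0.  -0.4 -1.2]
travel [-0.0167  1.198   0.1126] twist [ 0.0018  0.0007 -0.3479] rows 5.8 4.4
```

```bash
python3 to.py .426 .115 .42 -10
```

```text
t 12.43 pos [ 0.4753 -0.02    0.5418] yaw 102.19 w 0.0136 F [-0.  -0.4 -1.2]
travel [0.0989 0.7099 0.6112] twist [ 0.0015 -0.0017  1.2466] rows 4.5 15.7
```

send_rows([
  {"travel": [0.02,0.18,0],"twist": [0,0,0.08],"fingers": 0},
  {"travel": [0.05,0.36,0],"twist": [0,0,0.15],"fingers": 0},
  {"travel": [0.08,0.54,0],"twist": [0,0,0.22],"fingers": 0},
  {"travel": [0.1,0.71,0],"twist": [0,0,0.3],"fingers": 0},
  {"travel": [0.1,0.71,0],"twist": [0,0,0.37],"fingers": 0},
  {"travel": [0.1,0.71,0.1],"twist": [0,0,0.45],"fingers": 0},
  {"travel": [0.1,0.71,0.2],"twist": [0,0,0.52],"fingers": 0},
  {"travel": [0.1,0.71,0.3],"twist": [0,0,0.6],"fingers": 0},
  {"travel": [0.1,0.71,0.45],"twist": [0,0,0.67],"fingers": 0},
  {"travel": [0.1,0.71,0.6],"twist": [0,0,0.74],"fingers": 0},
])

```text
time: 13.27
tcp_pos: [0.429, 0.1101, 0.4206]
tcp_rot: [0.464, 0.886, 0.0, 0.001]
ft_force: [0.5, 0.3, -1.3]
width: 0.0137
gripper_force: 50.0
```

```bash
python3 to.py .426 .115 .42 -10
```

```text
t 13.27 pos [0.429  0.1101 0.4206] yaw 34.73 w 0.0137 F [ 0.5  0.3 -1.3]
travel [0.0289 0.0016 0.0031] twist [1.00e-03 3.00e-04 4.97e-01] rows 0.1 6.2
```

send_rows([
  {"travel": [0.02,0,0],"twist": [0,0,0.497],"fingers": 0},
  {"travel": [0.02,0,0],"twist": [0,0,0.497],"fingers": 0},
  {"travel": [0.02,0,0],"twist": [0,0,0.497],"fingers": 0},
  {"travel": [0.02,0,0],"twist": [0,0,0.497],"fingers": 0},
  {"travel": [0.02,0,0],"twist": [0,0,0.497],"fingers": 0},
  {"travel": [0.02,0,0],"twist": [0,0,0.497],"fingers": 0},
  {"travel": [0.02,0,0],"twist": [0,0,0.497],"fingers": 0},
  {"travel": [0.02,0,0],"twist": [0,0,0.497],"fingers": 0},
  {"travel": [0.02,0,0],"twist": [0,0,0.497],"fingers": 0},
])

```text
time: 14.02
tcp_pos: [0.4267, 0.1133, 0.4212]
tcp_rot: [0.764, 0.645, -0.0, -0.0]
ft_force: [-0.2, -0.3, -1.8]
width: 0.0137
gripper_force: 50.0
```

```bash
python3 to.py .426 .115 .42 -10; python3 - <<'E'
from h import *
np.set_printoptions(precision=4,suppress=True)
st=ctrl.read_state();im=save('wrist','w6.png')
for q,z in(('port',.057),('air_cleaner',0)):
    for r in ctrl.spot_point('wrist',q)[:2]: print(q,r['confidence'],r['location'],atz('wrist',r['location'],z,st))
# world-rectified view of ring top at z=.057: 800 px / 0.14 m, x up, y left
N=560;c=np.array([.427,.2145]);u=np.linspace(-.07,.07,N)
X,Y=np.meshgrid(c[0]-u,c[1]-u,indexing='ij')
p=proj('wrist',np.stack([X,Y,0*X+.057],-1),st).astype(np.float32).reshape(N,N,2)
o=cv2.remap(im,p[...,0],p[...,1],cv2.INTER_CUBIC)
for a,col in((-16.5,(255,0,0)),(43.5,(0,255,0)),(133.5,(0,0,255))):
    for s in(0,180):
        t=np.radians(a+s);f=lambda r:(int(280-r*np.sin(t)*4000),int(280-r*np.cos(t)*4000))
        cv2.line(o,f(.042),f(.055),col,2)
cv2.circle(o,(280,280),164,(255,255,0),1);cv2.circle(o,(280,280),110,(255,255,0),1)
cv2.imwrite('pics/w6r.png',o[:,:,::-1])
E
```

```text
t 14.02 pos [0.4267 0.1133 0.4212] yaw -9.6 w 0.0137 F [-0.2 -0.3 -1.8]
travel [ 0.0079 -0.0051  0.0058] twist [-0.0003  0.0001  0.0045] rows 0.1 0.1
port 0.76 [241.0, 92.0] [[0.4273 0.2155 0.057 ]]
air_cleaner 0.96 [243.9, 94.4] [[0.4286 0.215  0.    ]]
```

View pics/w6r.png

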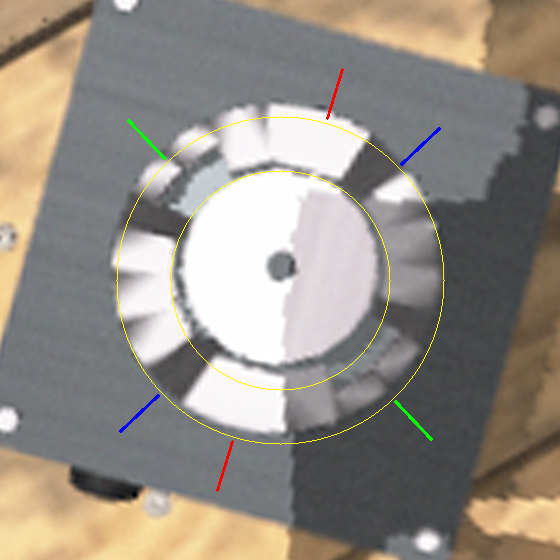

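The rectified view puts the ring centre at about (277,269), which is (0.4295, 0.215), with the notches on the green line. The cleaner's yaw is about -15.5°, so I'll insert at tool yaw -45.5° and lock at -105.5°.

```bash
python3 to.py .4295 .215 .33 -45.5
```

```text
t 14.17 pos [0.4267 0.1134 0.4213] yaw -9.61 w 0.0136 F [ 0.1  0.4 -1.9]
travel [ 0.5034 -0.0708  0.4563] twist [-2.000e-04  1.000e-04  3.988e-01] rows 3.3 5.0
```

send_rows([
  {"travel": [0.15,-0.02,0.1],"twist": [0,0,0.08],"fingers": 0},
  {"travel": [0.32,-0.045,0.2],"twist": [0,0,0.16],"fingers": 0},
  {"travel": [0.5,-0.071,0.3],"twist": [0,0,0.24],"fingers": 0},
  {"travel": [0.503,-0.071,0.4],"twist": [0,0,0.32],"fingers": 0},
  {"travel": [0.503,-0.071,0.456],"twist": [0,0,0.399],"fingers": 0},
  {"travel": [0.503,-0.071,0.456],"twist": [0,0,0.399],"fingers": 0},
  {"travel": [0.503,-0.071,0.456],"twist": [0,0,0.399],"fingers": 0},
  {"travel": [0.503,-0.071,0.456],"twist": [0,0,0.399],"fingers": 0},
  {"travel": [0.503,-0.071,0.456],"twist": [0,0,0.399],"fingers": 0},
])

```text
time: 14.92
tcp_pos: [0.4298, 0.215, 0.3307]
tcp_rot: [0.925, 0.379, 0.001, 0.0]
ft_force: [0.2, -0.0, -2.2]
width: 0.0133
gripper_force: 50.0
```

```bash
python3 to.py .4295 .215 .296 -45.5
```

```text
t 14.92 pos [0.4298 0.215  0.3307] yaw -45.48 w 0.0133 F [ 0.2 -0.  -2.2]
travel [-0.0012 -0.0014  0.1734] twist [ 0.0004 -0.0006  0.0002] rows 0.8 0.0
```

send_rows([
  {"travel": [0,0,0.06],"twist": [0,0,0],"fingers": 0},
  {"travel": [0,0,0.12],"twist": [0,0,0],"fingers": 0},
  {"travel": [0,0,0.15],"twist": [0,0,0],"fingers": 0},
  {"travel": [0,0,0.17],"twist": [0,0,0],"fingers": 0},
  {"travel": [0,0,0.18],"twist": [0,0,0],"fingers": 0},
  {"travel": [0,0,0.19],"twist": [0,0,0],"fingers": 0},
  {"travel": [0,0,0.2],"twist": [0,0,0],"fingers": 0},
  {"travel": [0,0,0.21],"twist": [0,0,0],"fingers": 0},
  {"travel": [0,0,0.21],"twist": [0,0,0],"fingers": 0},
])

```text
time: 15.67
tcp_pos: [0.43, 0.2152, 0.2883]
tcp_rot: [0.926, 0.378, 0.001, 0.0]
ft_force: [1.7, 1.7, -1.7]
width: 0.014
gripper_force: 50.0
```

```bash
python3 to.py .4295 .215 .273 -45.5; python3 -c "
from h import *
print(ctrl.read_state()['ft_torque'])"
```

```text
t 15.67 pos [0.43   0.2152 0.2883] yaw -45.56 w 0.014 F [ 1.7  1.7 -1.7]
travel [-0.0026 -0.0012  0.0767] twist [ 0.0005 -0.0011 -0.0007] rows 0.4 0.0
[ 0.49460328 -0.40182697 -0.02378613]
```

send_rows([
  {"travel": [0.005,0,0.015],"twist": [0,0,0],"fingers": 0},
  {"travel": [0.005,0,0.03],"twist": [0,0,0],"fingers": 0},
  {"travel": [0.005,0,0.045],"twist": [0,0,0],"fingers": 0},
  {"travel": [0.005,0,0.06],"twist": [0,0,0],"fingers": 0},
  {"travel": [0.005,0,0.077],"twist": [0,0,0],"fingers": 0},
  {"travel": [0.005,0,0.077],"twist": [0,0,0],"fingers": 0},
  {"travel": [0.005,0,0.077],"twist": [0,0,0],"fingers": 0},
])

```text
time: 16.25
tcp_pos: [0.4304, 0.2158, 0.2734]
tcp_rot: [0.926, 0.378, 0.0, 0.0]
ft_force: [-0.4, 0.6, 9.5]
width: 0.0138
gripper_force: 50.0
```

```bash
python3 to.py .4295 .215 .273 -105.5; python3 -c "
from h import *
print(ctrl.read_state()['ft_torque'])"
```

```text
t 16.25 pos [0.4304 0.2158 0.2734] yaw -45.56 w 0.0138 F [-0.4  0.6  9.5]
travel [-0.0059 -0.0006  0.0022] twist [ 1.00e-04 -5.00e-04  6.66e-01] rows 0.0 8.4
[0.07064238 0.39514714 0.04523762]
```

The press is right: about 11 N, with the underside near 27 mm. Next I'll turn it clockwise.

send_rows([
  {"travel": [0,0,0.002],"twist": [0,0,0.06],"fingers": 0},
  {"travel": [0,0,0.002],"twist": [0,0,0.13],"fingers": 0},
  {"travel": [0,0,0.002],"twist": [0,0,0.2],"fingers": 0},
  {"travel": [0,0,0.002],"twist": [0,0,0.27],"fingers": 0},
  {"travel": [0,0,0.002],"twist": [0,0,0.34],"fingers": 0},
  {"travel": [0,0,0.002],"twist": [0,0,0.41],"fingers": 0},
  {"travel": [0,0,0.002],"twist": [0,0,0.48],"fingers": 0},
  {"travel": [0,0,0.002],"twist": [0,0,0.55],"fingers": 0},
  {"travel": [0,0,0.002],"twist": [0,0,0.62],"fingers": 0},
  {"travel": [0,0,0.002],"twist": [0,0,0.64],"fingers": 0},
])

```text
time: 17.08
tcp_pos: [0.4309, 0.2154, 0.2735]
tcp_rot: [0.993, -0.117, 0.001, 0.0]
ft_force: [0.5, -1.7, 9.7]
width: 0.0137
gripper_force: 50.0
```

```bash
python3 to.py .4304 .2158 .273 -105.5; python3 -c "
from h import *
print(ctrl.read_state()['ft_torque'])"
```

```text
t 17.08 pos [0.4309 0.2154 0.2735] yaw -103.45 w 0.0137 F [ 0.5 -1.7  9.7]
travel [-0.0029 -0.0013  0.0024] twist [ 0.0001 -0.0017  0.0228] rows 0.0 0.3
[-0.34694482  0.13900826  0.07763352]
```

Turned freely by 58°. I'll feel for the stop in small steps.

send_rows([
  {"travel": [0,0,0],"twist": [0,0,0.015],"fingers": 0},
  {"travel": [0,0,0],"twist": [0,0,0.03],"fingers": 0},
  {"travel": [0,0,0],"twist": [0,0,0.045],"fingers": 0},
  {"travel": [0,0,0],"twist": [0,0,0.045],"fingers": 0},
  {"travel": [0,0,0],"twist": [0,0,0.045],"fingers": 0},
])

```text
time: 17.5
tcp_pos: [0.4309, 0.2154, 0.2735]
tcp_rot: [0.989, -0.149, 0.001, 0.0]
ft_force: [0.6, -1.9, 9.5]
width: 0.0135
gripper_force: 50.0
```

```bash
python3 to.py .4304 .2158 .273 -105.5; python3 -c "
from h import *
print(ctrl.read_state()['ft_torque'])"
```

```text
t 17.5 pos [0.4309 0.2154 0.2735] yaw -107.19 w 0.0135 F [ 0.6 -1.9  9.5]
travel [-0.0032 -0.0012  0.0024] twist [ 0.0001 -0.0017 -0.0187] rows 0.0 0.2
[-0.32758355  0.09730841  0.07308624]
```

send_rows([
  {"travel": [0,0,0],"twist": [0,0,0.015],"fingers": 0},
  {"travel": [0,0,0],"twist": [0,0,0.03],"fingers": 0},
  {"travel": [0,0,0],"twist": [0,0,0.03],"fingers": 0},
  {"travel": [0,0,0],"twist": [0,0,0.03],"fingers": 0},
])

```text
time: 17.83
tcp_pos: [0.4309, 0.2154, 0.2734]
tcp_rot: [0.985, -0.173, 0.001, 0.0]
ft_force: [1.2, -2.1, 10.5]
width: 0.014
gripper_force: 50.0
```

```bash
python3 to.py .4304 .2158 .273 -105.5; python3 -c "
from h import *
print(ctrl.read_state()['ft_torque'])"
```

```text
t 17.83 pos [0.4309 0.2154 0.2734] yaw -109.89 w 0.014 F [ 1.2 -2.1 10.5]
travel [-0.0031 -0.0011  0.0022] twist [ 0.     -0.0017 -0.0488] rows 0.0 0.6
[-0.31449369  0.14073278  0.07084346]
```

send_rows([
  {"travel": [0,0,0],"twist": [0,0,0.015],"fingers": 0},
  {"travel": [0,0,0],"twist": [0,0,0.03],"fingers": 0},
  {"travel": [0,0,0],"twist": [0,0,0.03],"fingers": 0},
  {"travel": [0,0,0],"twist": [0,0,0.03],"fingers": 0},
])

```text
time: 18.17
tcp_pos: [0.4308, 0.2154, 0.2735]
tcp_rot: [0.981, -0.196, 0.001, 0.0]
ft_force: [0.2, -2.4, 9.2]
width: 0.0135
gripper_force: 50.1
```

```bash
python3 to.py .4304 .2158 .273 -105.5; python3 - <<'E'
from h import *
np.set_printoptions(precision=4,suppress=True)
print(ctrl.read_state()['ft_torque'])
st=ctrl.read_state();im=save('wrist','w7.png')
N=400;c=np.array([.4295,.215]);u=np.linspace(-.1,.1,N)
def rect(z):
    X,Y=np.meshgrid(c[0]-u,c[1]-u,indexing='ij')
    p=proj('wrist',np.stack([X,Y,0*X+z],-1),st).astype(np.float32).reshape(N,N,2)
    return cv2.remap(im,p[...,0],p[...,1],cv2.INTER_CUBIC)
a=rect(.056);b=rect(.108)
cv2.line(b,(200,200),(int(200+150*np.sin(np.radians(15.5))),int(200-150*np.cos(np.radians(15.5)))),(255,0,0),1)
cv2.imwrite('pics/w7r.png',np.hstack([a,b])[:,:,::-1])
E
```

```text
t 18.17 pos [0.4308 0.2154 0.2735] yaw -112.55 w 0.0135 F [ 0.2 -2.4  9.2]
travel [-0.0029 -0.0012  0.0022] twist [ 0.0002 -0.0017 -0.0783] rows 0.0 1.0
[-0.3662  0.1635  0.3226]
```

View pics/w7r.png

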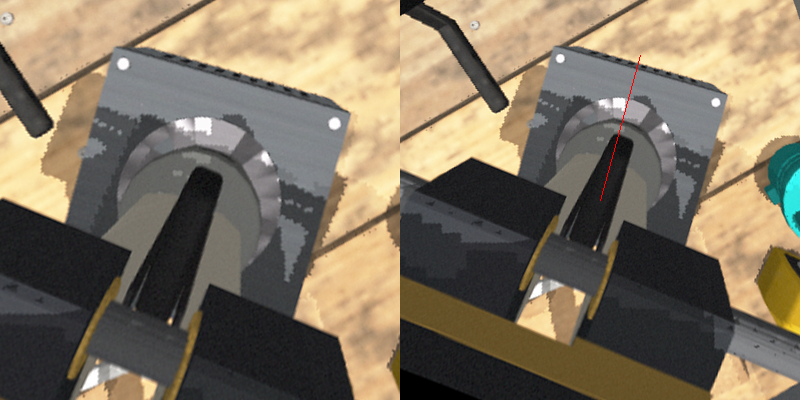

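The picture shows the grip close to the cleaner's x direction (red), and the moment has started to rise at -112.5°. I'll press slightly further to confirm it is the stop.

send_rows([
  {"travel": [0,0,0],"twist": [0,0,0.012],"fingers": 0},
  {"travel": [0,0,0],"twist": [0,0,0.022],"fingers": 0},
  {"travel": [0,0,0],"twist": [0,0,0.022],"fingers": 0},
])

```text
time: 18.47
tcp_pos: [0.4308, 0.2154, 0.2734]
tcp_rot: [0.977, -0.212, 0.001, 0.0]
ft_force: [-0.1, -1.7, 10.0]
width: 0.0134
gripper_force: 50.9
```

```bash
python3 to.py .4304 .2158 .273 -105.5; python3 - <<'E'
from h import *
print(ctrl.read_state()['ft_torque'])
E
```

```text
t 18.47 pos [0.4308 0.2154 0.2734] yaw -114.51 w 0.0134 F [-0.1 -1.7 10. ]
travel [-0.0029 -0.0011  0.0022] twist [ 0.0003 -0.0018 -0.1001] rows 0.0 1.3
[-0.34858993  0.14943013  0.82792139]
```

That is the stop: 0.83 N m. I'll ease the torque, let it rise, and release.

send_rows([
  {"travel": [0,0,0],"twist": [0,0,-0.025],"fingers": 0},
  {"travel": [0,0,-0.008],"twist": [0,0,-0.025],"fingers": 0},
  {"travel": [0,0,-0.016],"twist": [0,0,-0.025],"fingers": 0},
  {"travel": [0,0,-0.02],"twist": [0,0,-0.025],"fingers": 0},
  {"travel": [0,0,-0.02],"twist": [0,0,-0.025],"fingers": 0},
])

```text
time: 18.88
tcp_pos: [0.4307, 0.2154, 0.2766]
tcp_rot: [0.981, -0.194, 0.001, 0.0]
ft_force: [3.2, -2.6, 3.3]
width: 0.0137
gripper_force: 50.1
```

```bash
python3 to.py .4304 .2158 .273 -105.5; python3 - <<'E'
from h import *
print(ctrl.read_state()['ft_torque'])
E
```

```text
t 18.88 pos [0.4307 0.2154 0.2766] yaw -112.33 w 0.0137 F [ 3.2 -2.6  3.3]
travel [-0.0022 -0.0011  0.0181] twist [ 0.0002 -0.001  -0.0759] rows 0.1 1.0
[-0.65494684 -0.54556492  0.24411555]
```

send_rows([
  {"travel": [0,0,-0.004],"twist": [0,0,-0.008],"fingers": 0},
  {"travel": [0,0,-0.004],"twist": [0,0,-0.008],"fingers": 0},
  {"travel": [0,0,-0.004],"twist": [0,0,-0.008],"fingers": 0},
])

```text
time: 19.13
tcp_pos: [0.4307, 0.2155, 0.2775]
tcp_rot: [0.982, -0.188, 0.001, 0.0]
ft_force: [4.0, -3.3, 3.3]
width: 0.0138
gripper_force: 50.0
```

```bash
python3 to.py .4304 .2158 .273 -105.5; python3 - <<'E'
from h import *
print(ctrl.read_state()['ft_torque'])
E
```

```text
t 19.13 pos [0.4307 0.2155 0.2775] yaw -111.62 w 0.0138 F [ 4.  -3.3  3.3]
travel [-0.002  -0.0009  0.0223] twist [ 0.     -0.0009 -0.068 ] rows 0.1 0.9
[-0.72429183 -0.72369387  0.04495361]
```

send_rows([
  {"travel": [0,0,0],"twist": [0,0,0],"fingers": 0.3},
  {"travel": [0,0,0],"twist": [0,0,0],"fingers": 0.4},
  {"travel": [0,0,0],"twist": [0,0,0],"fingers": 0.4},
  {"travel": [0,0,0],"twist": [0,0,0],"fingers": 0.4},
  {"travel": [0,0,0],"twist": [0,0,0],"fingers": 0.4},
])

```text
time: 19.55
tcp_pos: [0.4298, 0.2158, 0.2768]
tcp_rot: [0.982, -0.188, -0.001, 0.0]
ft_force: [0.2, -0.1, 0.7]
width: 0.0366
gripper_force: 0.0
```

```bash
python3 to.py .4304 .2158 .273 -105.5
```

```text
t 19.55 pos [0.4298 0.2158 0.2768] yaw -111.62 w 0.0366 F [ 0.2 -0.1  0.7]
travel [ 0.003  -0.001   0.0188] twist [ 0.0003  0.0009 -0.068 ] rows 0.1 0.9
```

Released. A gentle counter-twist will check that it is really locked.

send_rows([
  {"travel": [0,0,0],"twist": [0,0,0],"fingers": 0},
  {"travel": [0,0,0],"twist": [0,0,0],"fingers": 0},
  {"travel": [0,0,0],"twist": [0,0,0],"fingers": 0},
  {"travel": [0,0,0],"twist": [0,0,0],"fingers": 0},
  {"travel": [0,0,0],"twist": [0,0,0],"fingers": 0},
  {"travel": [0,0,0],"twist": [0,0,-0.02],"fingers": 0},
  {"travel": [0,0,0],"twist": [0,0,-0.04],"fingers": 0},
  {"travel": [0,0,0],"twist": [0,0,-0.06],"fingers": 0},
  {"travel": [0,0,0],"twist": [0,0,-0.06],"fingers": 0},
], squeeze=20)

```text
time: 20.3
tcp_pos: [0.4304, 0.2158, 0.2771]
tcp_rot: [0.99, -0.141, 0.0, -0.0]
ft_force: [-0.3, -0.1, -1.5]
width: 0.0141
gripper_force: 20.0
```

```bash
python3 to.py .4304 .2158 .273 -105.5; python3 - <<'E'
from h import *
print(ctrl.read_state()['ft_torque'])
E
```

```text
t 20.3 pos [0.4304 0.2158 0.2771] yaw -106.19 w 0.0141 F [-0.3 -0.1 -1.5]
travel [ 0.0002 -0.0003  0.0207] twist [-0.0002 -0.0001 -0.0077] rows 0.1 0.1
[ 0.14685512  0.03325717 -0.16349764]
```

send_rows([
  {"travel": [0,0,0],"twist": [0,0,-0.02],"fingers": 0},
  {"travel": [0,0,0],"twist": [0,0,-0.035],"fingers": 0},
  {"travel": [0,0,0],"twist": [0,0,-0.035],"fingers": 0},
])

```text
time: 20.55
tcp_pos: [0.4304, 0.2158, 0.2772]
tcp_rot: [0.994, -0.114, 0.0, -0.0]
ft_force: [2.0, 1.2, -1.7]
width: 0.0135
gripper_force: 20.0
```

```bash
python3 to.py .4304 .2158 .273 -105.5; python3 - <<'E'
from h import *
print(ctrl.read_state()['ft_torque'])
E
```

```text
t 20.55 pos [0.4304 0.2158 0.2772] yaw -103.06 w 0.0135 F [ 2.   1.2 -1.7]
travel [ 0.0002 -0.0001  0.0208] twist [-0.0003 -0.0001  0.0271] rows 0.1 0.3
[ 0.1947654  -0.04097473 -0.19579284]
```

send_rows([
  {"travel": [0,0,0],"twist": [0,0,0],"fingers": 0},
  {"travel": [0,0,0],"twist": [0,0,0],"fingers": 0},
  {"travel": [0,0,0],"twist": [0,0,-0.02],"fingers": 0},
  {"travel": [0,0,0],"twist": [0,0,-0.02],"fingers": 0},
], squeeze=50)

```text
time: 20.88
tcp_pos: [0.4303, 0.2158, 0.2771]
tcp_rot: [0.995, -0.098, 0.0, -0.0]
ft_force: [1.6, 1.1, -1.8]
width: 0.0136
gripper_force: 50.0
```

```bash
python3 to.py .4304 .2158 .273 -105.5; python3 - <<'E'
from h import *
print(ctrl.read_state()['ft_torque'])
E
```

```text
t 20.88 pos [0.4303 0.2158 0.2771] yaw -101.25 w 0.0136 F [ 1.6  1.1 -1.8]
travel [ 0.0005 -0.0002  0.0207] twist [-0.0002 -0.0001  0.0473] rows 0.1 0.6
[ 0.3446084  -0.08693506 -0.21486872]
```

send_rows([
  {"travel": [0,0,0.006],"twist": [0,0,0],"fingers": 0},
  {"travel": [0,0,0.012],"twist": [0,0,0],"fingers": 0},
  {"travel": [0,0,0.012],"twist": [0,0,0],"fingers": 0},
])

```text
time: 21.13
tcp_pos: [0.4304, 0.2158, 0.2755]
tcp_rot: [0.995, -0.099, 0.0, -0.0]
ft_force: [-0.9, 0.1, 7.7]
width: 0.0141
gripper_force: 50.0
```

```bash
python3 to.py .4304 .2158 .273 -112; python3 - <<'E'
from h import *
print(ctrl.read_state()['ft_torque'])
E
```

```text
t 21.13 pos [0.4304 0.2158 0.2755] yaw -101.33 w 0.0141 F [-0.9  0.1  7.7]
travel [ 0.0002 -0.      0.0126] twist [-0.0003 -0.0005  0.1185] rows 0.1 1.5
[ 0.11804111  0.47747521 -0.08951002]
```

```bash
python3 - <<'E'
from h import *
F=[]
for i in range(6):
    ctrl.get_image('wrist'); s=ctrl.read_state(); F.append([*s['ft_force'],s['ft_torque'][2],s['tcp_pos'][2]])
print(np.round(np.mean(F,0),4),np.round(np.std(F,0),3))
E
```

```text
[-1.3252  0.774   7.9299 -0.0434  0.2757] [0.24  0.327 0.128 0.028 0.   ]
```

The force implies an underside near 30.4 mm while pressed 1.6 mm, so it was at about 32 mm, which is the locked height. I'll check that the pocket limits rotation.

send_rows([
  {"travel": [0,0,-0.008],"twist": [0,0,0],"fingers": 0},
  {"travel": [0,0,-0.01],"twist": [0,0,0],"fingers": 0},
  {"travel": [0,0,-0.01],"twist": [0,0,-0.02],"fingers": 0},
  {"travel": [0,0,-0.01],"twist": [0,0,-0.04],"fingers": 0},
  {"travel": [0,0,-0.01],"twist": [0,0,-0.04],"fingers": 0},
])

```text
time: 21.85
tcp_pos: [0.4304, 0.2156, 0.2771]
tcp_rot: [0.998, -0.067, 0.0, 0.0]
ft_force: [-0.5, 0.1, 5.2]
width: 0.0137
gripper_force: 50.2
```

```bash
python3 to.py .4304 .2158 .273 -112; python3 - <<'E'
from h import *
F=[]
for i in range(4):
    ctrl.get_image('wrist'); s=ctrl.read_state(); F.append([*s['ft_force'],*s['ft_torque'],s['tcp_pos'][2]])
print(np.round(np.mean(F,0),4),np.round(np.std(F,0),3))
E
```

```text
t 21.85 pos [0.4304 0.2156 0.2771] yaw -97.69 w 0.0137 F [-0.5  0.1  5.2]
travel [-0.0001 -0.001   0.0206] twist [-1.00e-04 -3.00e-04  1.59e-01] rows 0.1 2.0
[-0.4938 -0.248   5.4724 -0.0732  0.3003 -0.4603  0.2771] [0.444 0.195 0.898 0.029 0.023 0.025 0.   ]
```

The resistance now climbs (-0.46 N m), so the pocket wall is holding it: locked. I'll centre it at -106°, release, and back off.

send_rows([
  {"travel": [0,0,0],"twist": [0,0,0.05],"fingers": 0},
  {"travel": [0,0,0],"twist": [0,0,0.093],"fingers": 0},
  {"travel": [0,0,-0.003],"twist": [0,0,0.093],"fingers": 0},
  {"travel": [0,0,-0.003],"twist": [0,0,0.093],"fingers": 0},
])

```text
time: 22.38
tcp_pos: [0.4304, 0.2156, 0.2771]
tcp_rot: [0.99, -0.139, 0.0, 0.0]
ft_force: [2.5, -0.6, 0.2]
width: 0.0137
gripper_force: 50.0
```

```bash
python3 to.py .4304 .2158 .273 -106; python3 - <<'E'
from h import *
F=[]
for i in range(3):
    ctrl.get_image('wrist'); s=ctrl.read_state(); F.append([*s['ft_force'],*s['ft_torque'],s['tcp_pos'][2]])
print(np.round(np.mean(F,0),4),np.round(np.std(F,0),3))
E
```

```text
t 22.38 pos [0.4304 0.2156 0.2771] yaw -105.97 w 0.0137 F [ 2.5 -0.6  0.2]
travel [-0.0002 -0.0008  0.0207] twist [ 0.0001 -0.0003  0.0003] rows 0.1 0.0
[ 2.6071 -1.1059 -1.7023 -0.0117 -0.2746 -0.1322  0.2772] [0.285 0.18  0.506 0.03  0.05  0.037 0.   ]
```

send_rows([
  {"travel": [0,0,0],"twist": [0,0,0.028],"fingers": 0},
  {"travel": [0,0,0],"twist": [0,0,0.028],"fingers": 0},
  {"travel": [0,0,0],"twist": [0,0,0.028],"fingers": 0.3},
  {"travel": [0,0,0],"twist": [0,0,0.028],"fingers": 0.4},
  {"travel": [0,0,0],"twist": [0,0,0.028],"fingers": 0.4},
  {"travel": [0,0,0],"twist": [0,0,0.028],"fingers": 0.4},
  {"travel": [0,0,-0.2],"twist": [0,0,0.028],"fingers": 0.4},
  {"travel": [0,0,-0.4],"twist": [0,0,0.028],"fingers": 0.4},
  {"travel": [0,0,-0.6],"twist": [0,0,0.028],"fingers": 0.4},
  {"travel": [0,0,-0.6],"twist": [0,0,0.028],"fingers": 0.4},
])

```text
time: 23.37
tcp_pos: [0.4319, 0.2163, 0.4051]
tcp_rot: [0.987, -0.161, 0.006, -0.003]
ft_force: [0.9, 0.3, 0.6]
width: 0.037
gripper_force: 0.0
```

```bash
python3 to.py .4304 .2158 .273 -106; python3 - <<'E'
from h import *
np.set_printoptions(precision=4,suppress=True)
st=ctrl.read_state();im=save('wrist','w8.png')
for r in ctrl.trace('wrist','filter')[:2]:
    m=r['pixels'];print(r['confidence'],np.round(r['location']),m.sum())
    if not 150<r['location'][1]<260: continue
    dm=(m&(im.max(2)<70)).astype(np.uint8)
    n,l,s,ce=cv2.connectedComponentsWithStats(dm);k=1+s[1:,4].argmax()
    ys,xs=np.nonzero(l==k);P=atz('wrist',np.c_[xs,ys],.114,st)[:,:2]
    print('grip',cv2.minAreaRect(P.astype(np.float32)))
ctrl.get_image('top');ctrl.get_image('side')
for c in('top','side'):
  for q,z in(('cover_ridge',.161),('dust_cover',.103)):
    for r in ctrl.spot_point(c,q)[:1]: print(c,q,r['confidence'],atz(c,r['location'],z))
E
```

```text
t 23.37 pos [0.4319 0.2163 0.4051] yaw -108.52 w 0.037 F [0.9 0.3 0.6]
travel [-0.0139  0.0094  0.6604] twist [-0.0044 -0.0073 -0.028 ] rows 3.2 0.4
0.9 [370. 165.] 2110Traceback (most recent call last):
  File "<stdin>", line 8, in <module>
ValueError: attempt to get argmax of an empty sequence
```

```bash
python3 - <<'E'
from h import *
np.set_printoptions(precision=4,suppress=True)
st=ctrl.read_state();im=ctrl.get_image('wrist')
c=proj('wrist',[[.4295,.215,.114]],st)[0].astype(int);print(c)
w=np.zeros(im.shape[:2],bool);w[c[1]-45:c[1]+45,c[0]-35:c[0]+35]=1
n,l,s,ce=cv2.connectedComponentsWithStats((w&(im.max(2)<65)).astype(np.uint8),connectivity=4)
print(s,ce)
k=1+s[1:,4].argmax();ys,xs=np.nonzero(l==k)
print(cv2.minAreaRect(np.c_[xs,ys].astype(np.float32)))
print('grip',cv2.minAreaRect(atz('wrist',np.c_[xs,ys],.114,st)[:,:2].astype(np.float32)))
ctrl.get_image('top');ctrl.get_image('side')
for cam in('top','side'):
  for q,z in(('cover_ridge',.161),('dust_cover',.103)):
    for r in ctrl.spot_point(cam,q)[:1]: print(cam,q,r['confidence'],atz(cam,r['location'],z))
E
```

```text
[255 192]
[[     0      0    512    384 195796]
 [   249    164     14     53    675]
 [   289    169      1      1      1]
 [   288    170      1      1      1]
 [   286    193      2      1      2]
 [   289    202      1      2      2]
 [   276    203      1      1      1]
 [   285    203      1      1      1]
 [   281    204      1      1      1]
 [   274    205      1      1      1]
 [   273    206      1      1      1]
 [   275    207      1      1      1]
 [   277    207      1      1      1]
 [   275    208      2      2      3]
 [   278    208      1      1      1]
 [   289    208      1      1      1]
 [   272    209      1      1      1]
 [   280    209      1      1      1]
 [   266    210      2      2      3]
 [   273    210      1      1      1]
 [   282    210      1      1      1]
 [   283    211      1      1      1]
 [   287    211      1      1      1]
 [   281    212      1      1      1]
 [   286    212      1      1      1]
 [   276    213      1      1      1]
 [   283    214      3      2      4]
 [   265    215      1      2      2]
 [   269    215      1    
[... 793 characters left out ...]
.    ]
 [281.     212.    ]
 [286.     212.    ]
 [276.     213.    ]
 [283.75   214.75  ]
 [265.     215.5   ]
 [269.     215.    ]
 [262.     216.    ]
 [257.     217.    ]
 [260.     217.    ]
 [263.     218.    ]
 [256.     219.    ]
 [224.94   231.22  ]
 [240.     224.    ]
 [284.     231.7273]]
((255.49996948242188, 189.99998474121094), (51.99999237060547, 12.999998092651367), 90.0)
grip ((0.43110647797584534, 0.2148796170949936), (0.013854863122105598, 0.05658480152487755), 71.48155975341797)
top cover_ridge 0.83 [[ 0.4115 -0.1325  0.161 ]]
top dust_cover 0.93 [[ 0.414  -0.1237  0.103 ]]
side cover_ridge 0.67 [[ 0.4158 -0.1241  0.161 ]]
side dust_cover 0.57 [[ 0.4011 -0.1253  0.103 ]]
```

The grip lies along -18.5°, near the cleaner's x axis, and the cover is still on the bar. For a last check I'll touch the top of the grip with closed fingers, which should contact at TCP 0.300 if locked and 0.297 if not.

send_rows([
  {"travel": [0,0,0.1],"twist": [0,0,0],"fingers": 0},
  {"travel": [0,0,0.2],"twist": [0,0,0],"fingers": 0},
  {"travel": [0,0,0.3],"twist": [0,0,0],"fingers": 0},
  {"travel": [0,0,0.4],"twist": [0,0,0],"fingers": 0},
  {"travel": [0,0,0.45],"twist": [0,0,0],"fingers": 0},
  {"travel": [0,0,0.45],"twist": [0,0,0],"fingers": 0},
  {"travel": [0,0,0.45],"twist": [0,0,0],"fingers": 0},
  {"travel": [0,0,0.45],"twist": [0,0,0],"fingers": 0},
  {"travel": [0,0,0.45],"twist": [0,0,0],"fingers": 0},
])

```text
time: 24.57
tcp_pos: [0.4308, 0.2159, 0.3085]
tcp_rot: [0.987, -0.161, 0.001, -0.0]
ft_force: [-0.8, 1.0, -0.1]
width: 0.0004
gripper_force: 0.0
```

```bash
python3 to.py .4304 .2158 .299 -108.5; python3 -c "
from h import *
print(ctrl.tip_reach)"
```

```text
t 24.57 pos [0.4308 0.2159 0.3085] yaw -108.56 w 0.0004 F [-0.8  1.  -0.1]
travel [-0.0018  0.001   0.0476] twist [-0.0007 -0.0012 -0.0006] rows 0.2 0.0
0.1861
```

send_rows([
  {"travel": [0,0,0.02],"twist": [0,0,0],"fingers": 0},
  {"travel": [0,0,0.035],"twist": [0,0,0],"fingers": 0},
  {"travel": [0,0,0.048],"twist": [0,0,0],"fingers": 0},
  {"travel": [0,0,0.048],"twist": [0,0,0],"fingers": 0},
])

```text
time: 24.9
tcp_pos: [0.4306, 0.2158, 0.2983]
tcp_rot: [0.987, -0.161, 0.001, -0.0]
ft_force: [-1.0, -0.5, 8.0]
width: 0.0006
gripper_force: 4.1
```

Contact gave 8 N at 0.2983, so the underside is above 30 mm and the filter is locked. Retreating.

send_rows([
  {"travel": [0,0,-0.1],"twist": [0,0,0],"fingers": 0},
  {"travel": [0,0,-0.3],"twist": [0,0,0],"fingers": 0},
  {"travel": [0,0,-0.5],"twist": [0,0,0],"fingers": 0},
  {"travel": [0,0,-0.7],"twist": [0,0,0],"fingers": 0},
  {"travel": [0,0,-0.7],"twist": [0,0,0],"fingers": 0},
  {"travel": [0,0,-0.7],"twist": [0,0,0],"fingers": 0},
])

```text
time: 25.4
tcp_pos: [0.4306, 0.2159, 0.4402]
tcp_rot: [0.987, -0.161, 0.003, -0.001]
ft_force: [-0.8, -0.1, -1.1]
width: 0.0003
gripper_force: 0.0
```

```bash
python3 -c "
from h import *
print(ctrl.hand_in())"
```

```text
the job is handed in; nothing more can be done
None
```

Handed in at about 25 s (no verdict shown): the cover hangs on the rail between the posts, and the filter is in the port and, by force and touch checks, locked; I went one over the limit and viewed 11 pictures instead of 10.

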